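# Draw a key-cabinet rail tight with its cam lock

## Robot

A 6-joint arm with a two-finger parallel gripper is mounted at the origin on the work surface. World frame = base frame: x ahead of the robot, y to its left, z up, the work surface at z = 0. Lengths are in m, angles in rad, forces in N, time in s.
With the tool pointing down it reaches from about 0.425 to 0.95 m from the base axis. Payload 3.5 kg.
Tool frame: the origin (TCP) lies at the very end of the fingers, on their centre line; the grasp point (between the pads) lies 19 mm behind it (ctrl.grip_point_offset is the distance from the TCP to the grasp point, in m); z points along the fingers, y is the line along which they close (so a half turn about z gives the same grasp; the last joint's range is limited). The gripper opens to 85 mm and grips with 20 to 120 N. Pads are 22 mm wide; open, the fingers measure 114 mm over their backs; the gripper's body (76 mm by 85 mm) begins 54 mm behind the grasp point. The pads swing forward as they close: fully open they stand 13 mm farther back than shut.
Start: joints at [-1.372, 0.286, 1.577, -0, 1.279, -0.15], TCP at [0.231, -0.634, 0.231] pointing down, gripper open.
Joint ranges: [-2.77, 2.77], [-0.9, 2.22], [0.21, 2.48], [-1.53, 4.67], [0.24, 2.81], [-2.84, 2.84]. Speed limits (rad/s): [2.79, 2.79, 3.14, 3.14, 3.14, 3.14].

## Interface

Orientations are given as a unit quaternion [x, y, z, w].
In Python, from plant import telemetry, vision, ctrl gives the robot as it stands.
- The arm moves only by the tool arm_command, never from a script. Its argument "series" is one flat list of numbers, 7 for each row, row after row: the shift along the tool's x, y, z in cm, then the turn, a rotation vector about the tool's x, y, z in degrees, then the closure, from 0 (fully open) to 1 (shut). A call has 1 to 10 rows; each row is the pose to reach, as a shift and turn from the pose commanded when the call began, along the tool's axes at that moment; what a row does not reach only later rows make up. A row lasts 1/12 s, in which the tool goes at most 41.7 mm and 7.16 degrees, less where a joint would pass 70% of its speed; a pose out of reach is approached as far as the arm can. A call with a gripper value outside its range is refused whole. The fingers move at their own pace and stop on an object; "force" is the grip in N (left out, the last holds). Time passes only in rows, so rows that repeat a pose let the fingers close. It gives the time, the measured TCP pose, the force, the opening and the grip force at its end, in the units of the state.
- telemetry.get_state(): the state, without advancing time (a new reading comes with each control period).
- vision.read_camera(name): name is "side" or "top" or "wrist"; returns a dict with "color" (384x512x3 uint8, blue, green, red), "K" (3x3 intrinsics, pixels), "rvec" (rotation vector, rad) and "tvec" (3), from world to camera coordinates, as OpenCV has them; the wrist camera has in their place "T_tool_cam" (4x4, takes a point from camera to tool coordinates, whose origin is the TCP and whose axes are the flange's). Camera axes: x right, y down, z forward; pixel columns grow to the right and rows downward; lengths in m; the calibration is good to about 2 mm. The wrist camera is an equidistant fisheye: a pixel r from the principal point sees the ray r / f radians off the axis. A picture is of the moment at which its call begins: read the wrist's pose just before it. There is no depth.
- ctrl.sign_off(): hands the job in; it is judged then, once.
The state is a dict: "time": time; "qpos": joint angles; "dq": joint speeds; "joint_efforts": joint torques, N m; "eef_pos": TCP position; "tcp_rot": TCP orientation; "contact_force": force on the tool from outside, world axes, zero at the start; "wrist_torque": the same for the moment, N m; "opening": opening from 0.0 (shut) to 1.0 (fully open); "finger_force": force on a finger pad.
Only numpy, scipy, OpenCV 4.12 (cv2) and the standard library are available. Lean on these libraries where they do the work, as an engineer would, in place of code of your own. Each camera call takes 0.05 s, during which the arm holds its last target. There are 200 camera calls.

## Task

Join the two halves of the knock-down cabinet frame: push the loose oak rail, which has a pull on its top, square up to the fixed oak stile, dowels in the notches and headed stud in the open cam. Then turn the brass cam lock's wing clockwise until it draws the stud firmly tight and the two faces close with no gap; stop when it goes stiff, for overtightening tears the stud out. Leave the other things on the bench where they are.

Things in the scene. Friction and masses are not known exactly. Their poses are not given: they have to be found in the camera images.
- stile: fixed oak block, 170 (its x) x 80 (its y) x 40 high, screwed to the bench. Origin on the bench right under the cam's axis, z up. Mating face: the plane y = -45 mm of its frame, looking to its -y. In it, open on top: the cam's throat at x = 0 (16 wide) and dowel notches at x = -55 and +55 (16 wide, 25 deep, floor at z = 10)
- stile_face (a point): centre of the stile's mating face (stile frame 0, -45, 20 mm). Two sprung rubber buffers stand 3 mm proud of the face at x = -73 and +73 (together 1.2 N per mm), so a rail pushed up and let go rests up to 3 mm off the face until the cam draws it in
- cam: brass cam lock turning about the stile's z axis; origin = the stile's origin. On top an upright wing, 46 long (its x) x 12 thick (its y), z = 46 to 80. Open when its x axis is within 0.3 rad of the stile's x axis (it starts so). Clockwise from above (yaw falling) it draws the stud in by 10 mm per rad; it stays where it is left. Travel: 0.3 rad anticlockwise to 1.75 rad clockwise of open
- cam_grip (a point): point on the cam's axis at the height to grip the wing (z = 68), 28 mm above the stile's top. Free, the cam turns at 0.1 N m; it catches the stud head about 0.45 rad clockwise of open, then draws against the buffers and goes stiff where the faces meet, at an angle between about 0.7 and 1.5 rad. Firmly tight is about 0.4 N m at the wing (0.3 above the free turn); above 0.5 is too much
- rail: loose oak rail, 170 (its x) x 60 (its y) x 40 high, about 0.4 kg, on the bench. Origin at the centre of its underside, z up. From its mating face (its y = +30 mm) stick out along +y, at z = 20, a steel stud at x = 0 and round-ended dowels at x = -55 and +55 (10 across, 20 long). Joined, its axes are parallel to the stile's and its origin is at (0, -75, 0) mm in the stile's frame
- rail_pull (a point): middle (z = 73) of the dark steel bar pull on the rail's top, right over the rail's origin, along its x: 100 long, 14 x 14, z = 66 to 80, on two posts at x = -40 and +40; grip it across its 14 mm
- rail_face (a point): centre of the rail's mating face, where the greased stud stands (round-ended collar 12 across and 16 long, shank 6 across, ball head 12 across). The head's centre is 31 mm out, give or take 2.5 mm as the stud is screwed in, which is not known: so the cam goes tight at a different angle each time. Joined, this point meets point stile_face
- padlock: small brass padlock lying flat, body 36 x 44 x 18 mm; a bystander to be left alone; origin under its middle
- padlock_big: larger brass padlock lying flat, body 49 x 59 x 24 mm; a bystander to be left alone; origin under its middle
- mug: steel mug, 84 across and 95 high mm; a bystander to be left alone; origin under its middle
- key_tin: green tin tray with keys, 120 x 85 x 28 mm; a bystander to be left alone; origin under its middle
- driver: screwdriver with yellow handle lying flat, about 200 long mm; a bystander to be left alone; origin under its middle
- barrel: bare steel lock barrel standing upright, 30 across and 32 high mm; a bystander to be left alone; origin under its middle
- door_knob: steel door knob standing on its rose, 52 across and 56 high mm; a bystander to be left alone; origin under its middle

How it is judged:
On the way, in this order (a step that is already met when the one before it is completed fails the run):
1. the rail stands up to the stile, dowels in the notches and stud in the still open cam (y of rail_face in the frame of stile above -0.0495 m and x of rail_face in the frame of stile between -0.004 and 0.004 m and z of rail_face in the frame of stile below 0.0225 m and angle between the y axis of rail and the y axis of stile, either way round below 0.05 rad and angle between the x axis of cam and the x axis of stile, either way round below 0.35 rad), for 0.2 s.
2. the cam, turned clockwise, has drawn the stud tight and the faces have closed (y of rail_face in the frame of stile above -0.0465 m and angle between the x axis of cam and the x axis of stile, either way round above 0.5 rad and contact force between cam and rail above 15 N), for 0.2 s.
At the end, for the whole second after the job is handed in: The rail stands flat on the bench against the stile, gap under 1.5 mm, square within 0.025 rad and centred within 4 mm; the cam is turned more than 0.5 rad from open and still pulls on the stud with more than 15 N; all at rest (all of step 2 and x of rail_face in the frame of stile between -0.004 and 0.004 m and z of rail_face in the frame of stile below 0.0225 m and angle between the y axis of rail and the y axis of stile, either way round below 0.025 rad and linear speed of rail below 0.01 m/s); the robot touches nothing.
It fails at once if the cam is overtightened: more than 55 N on the stud (contact force between cam and rail above 55 N).
It fails at once if a bystander is disturbed (moved more than 20 mm) (distance of any of padlock, padlock_big, mug, key_tin, driver, barrel, door_knob from where it was at the start of the episode above 0.02 m).
It also fails if it takes over 62 s, if anything falls off the work surface, if the arm or the gripper's body presses on something with over 40 N, if the wrist force passes 120 N, or if a joint passes its speed limit or range.

## Working session

There is one attempt and no reset: what is moved stays moved. The work goes in short steps, Python scripts to look and compute and a tool call to move; the robot and the scene stay as the last step left them, time stands still between calls to the robot, and variables do not carry over. Pictures are saved under pics/ and viewed, at most 10 in all, crops included, and the job is handed in when it is done.

Besides the shell and the picture viewer there is one more tool, called after ">>>" as name(argument=value, ...) on one line, values as JSON. arm_command: Moves the arm, as the interface text tells. Its arguments: {"type":"object","properties":{"series":{"type":"array","items":{"type":"number"}},"force":{"type":"number"}},"required":["series"]}

```bash
mkdir -p pics; ls
python3 - <<'E'
from plant import telemetry, vision, ctrl
import cv2,numpy as np
s=telemetry.get_state(); print(s['time'],s['eef_pos'],s['tcp_rot'],s['opening'])
for n in ['top','side']:
    d=vision.read_camera(n); cv2.imwrite(f'pics/{n}0.png',d['color']); print(n,d['K'].tolist(),d['rvec'],d['tvec'])
print(ctrl.grip_point_offset)
E
```

```text
pics
0.0 [ 0.23058767 -0.63370683  0.22994267] [ 9.84828933e-01  1.73524077e-01 -4.17091361e-05 -1.16891754e-03] 0.9993826936954049
top [[349.6165736358521, 0.0, 254.97021956669957], [0.0, 349.6165736358521, 187.37962790698418], [0.0, 0.0, 1.0]] [ 2.14226415 -2.10433938  0.20729126] [-0.01440504  0.57091505  0.90253981]
side [[411.5181652492095, 0.0, 254.0921068059177], [0.0, 411.5181652492095, 194.69035556873246], [0.0, 0.0, 1.0]] [ 0.03355615 -2.83131277  1.33228183] [0.57110191 0.07356446 1.07504876]
0.0187
```

View pics/top0.png

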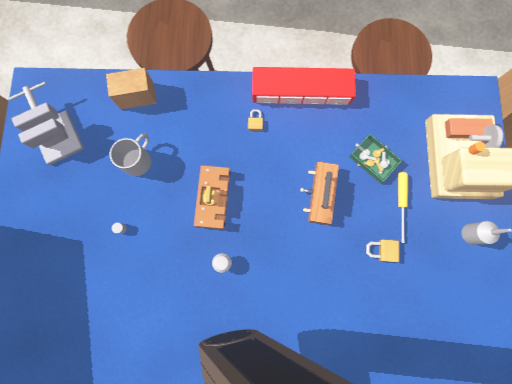

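View pics/side0.png

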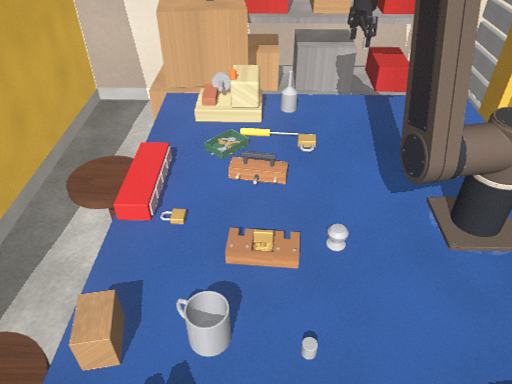

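The top view shows the stile at about (212,197), mating face to the right, and the rail at about (324,193), stud to the left, with its dark pull at (327,190). The knob (222,263) is near the stile. The side view agrees.

```bash
cat > h.py <<'E'
import cv2,numpy as np
from scipy.spatial.transform import Rotation as R
from plant import telemetry, vision, ctrl
def ray(d,px,z):
    Rm,_=cv2.Rodrigues(np.array(d['rvec'])); t=np.array(d['tvec']); C=-Rm.T@t
    px=np.atleast_2d(px).astype(float)
    v=np.c_[px,np.ones(len(px))]@np.linalg.inv(np.array(d['K'])).T@Rm
    return C+v*((z-C[2])/v[:,2])[:,None]
def tool():
    s=telemetry.get_state(); T=np.eye(4); T[:3,:3]=R.from_quat(s['tcp_rot']).as_matrix(); T[:3,3]=s['eef_pos']; return s,T
def wray(d,T,px,z):
    px=np.atleast_2d(px).astype(float);K=np.array(d['K'])
    x=(px[:,0]-K[0,2])/K[0,0];y=(px[:,1]-K[1,2])/K[1,1];r=np.hypot(x,y)+1e-9
    v=np.c_[x/r*np.sin(r),y/r*np.sin(r),np.cos(r)]
    W=T@np.array(d['T_tool_cam']); v=v@W[:3,:3].T;C=W[:3,3]
    return C+v*((z-C[2])/v[:,2])[:,None]
E
python3 - <<'E'
from h import *
d=vision.read_camera('top'); im=d['color']; hsv=cv2.cvtColor(im,cv2.COLOR_BGR2HSV)
for nm,(x0,y0,x1,y1) in dict(stile=(190,160,236,235),rail=(298,155,345,230)).items():
    c=hsv[y0:y1,x0:x1]; m=((c[...,0]<28)&(c[...,1]>90)&(c[...,2]>60)).astype(np.uint8)
    m=cv2.morphologyEx(m,cv2.MORPH_OPEN,np.ones((3,3)))
    cn=max(cv2.findContours(m,0,1)[0],key=cv2.contourArea)
    b=cv2.boxPoints(cv2.minAreaRect(cn))+[x0,y0]; p=ray(d,b,.04)
    print(nm,b.tolist(),'\n',p.round(4).tolist(),p.mean(0).round(4), [np.linalg.norm(p[i]-p[i-1]).round(3) for i in range(4)])
c=hsv[165:220,312:340]; v=(c[...,2]<90)&~((c[...,0]>95)&(c[...,0]<130)&(c[...,1]>150))
ys,xs=np.nonzero(v); print(len(xs))
p=ray(d,np.c_[xs+312,ys+165],.08); u=np.linalg.svd(p[:,:2]-p[:,:2].mean(0))[2][0]
print('pull',p.mean(0),np.degrees(np.arctan2(u[1],u[0])),np.ptp(p@np.r_[u,0]))
big=cv2.resize(im[150:280,190:350],None,fx=5,fy=5,interpolation=cv2.INTER_CUBIC)[:600]; cv2.imwrite('pics/crop.png',big[:, :800])
E
```

```text
stile [[193.92682933807373, 225.6585464477539], [200.69512462615967, 164.74390411376953], [229.67073440551758, 167.96341705322266], [222.90243911743164, 228.87805938720703]] 
 [[0.4648, 0.1599, 0.04], [0.6359, 0.1495, 0.04], [0.6281, 0.0678, 0.04], [0.4575, 0.0809, 0.04]] [0.5466 0.1145 0.04  ] [np.float64(0.079), np.float64(0.171), np.float64(0.082), np.float64(0.171)]
rail [[308.3846158981323, 220.9230728149414], [315.83077239990234, 161.35384511947632], [338.230770111084, 164.15384674072266], [330.7846145629883, 223.72307586669922]] 
 [[0.4833, -0.1518, 0.04], [0.6519, -0.1748, 0.04], [0.6449, -0.2379, 0.04], [0.4767, -0.2128, 0.04]] [ 0.5642 -0.1943  0.04  ] [np.float64(0.061), np.float64(0.17), np.float64(0.063), np.float64(0.17)]
0<stdin>:11: RuntimeWarning: Mean of empty slice.
  ret = um.true_divide(
<stdin>:12: RuntimeWarning: Mean of empty slice.
Traceback (most recent call last):
ValueError: zero-size array to reduction operation maximum which has no identity
```

>>> arm_command(series=[3, -1.9, 0, 0, 0, -7, 0, 6, -3.8, 0, 0, 0, -14, 0, 9, -5.7, 0, 0, 0, -21, 0, 12, -7.6, 0, 0, 0, -28, 0, 15, -9.5, 0, 0, 0, -35, 0, 18, -11.4, 0, 0, 0, -42, 0, 21, -13.3, 0, 0, 0, -49, 0, 24, -15.2, 0, 0, 0, -56, 0, 27, -17.1, 0, 0, 0, -63, 0, 30, -19, 0, 0, 0, -70, 0])

```text
time: 0.98
eef_pos: [0.4484, -0.3515, 0.2311]
tcp_rot: [0.705, 0.709, 0.0, -0.0]
contact_force: [-0.6, -0.8, 0.2]
opening: 1.0
finger_force: 0.0
```

```bash
cat >> h.py <<'E'
def goto(p,yaw):
    s,T=tool(); c,n=np.cos(np.radians(yaw)),np.sin(np.radians(yaw))
    G=np.array([[c,n,0],[n,-c,0],[0,0,-1]])
    print('t',round(s['time'],2),'shift cm',(T[:3,:3].T@(np.array(p)-T[:3,3])*100).round(2),'turn',np.degrees(R.from_matrix(T[:3,:3].T@G).as_rotvec()).round(2),
     'pos',s['eef_pos'].round(4),'yaw',np.degrees(np.arctan2(T[1,0],T[0,0])).round(2),'F',np.round(s['contact_force'],1),'M',np.round(s['wrist_torque'],2),'op',round(s['opening'],3),'ff',np.round(s['finger_force'],1),'q6',s['qpos'][5].round(2))
E
python3 -c "
from h import *
goto([.5642,-.1943,.16],171.9)"
```

```text
t 0.98 shift cm [15.66 11.67  7.11] turn [ 0.000e+00 -2.000e-02 -8.158e+01] pos [ 0.4484 -0.3515  0.2311] yaw 90.32 F [-0.6 -0.8  0.2] M [ 0.04 -0.04  0.03] op 1.0 ff 0.0 q6 -0.85
```

>>> arm_command(series=[1.6, 1.2, 0.7, 0, 0, -7, 0, 3.1, 2.3, 1.4, 0, 0, -14, 0, 4.7, 3.5, 2.1, 0, 0, -21, 0, 6.3, 4.7, 2.8, 0, 0, -28, 0, 7.9, 5.9, 3.5, 0, 0, -35, 0, 9.4, 7, 4.2, 0, 0, -42, 0, 11, 8.2, 4.9, 0, 0, -49, 0, 12.6, 9.4, 5.6, 0, 0, -56, 0, 14.1, 10.5, 6.3, 0, 0, -63, 0, 15.7, 11.7, 7.1, 0, 0, -70, 0])

```text
time: 1.82
eef_pos: [0.5651, -0.1954, 0.1599]
tcp_rot: [0.171, 0.985, -0.0, -0.0]
contact_force: [-0.1, 0.0, 0.1]
opening: 1.001
finger_force: 0.0
```

```bash
python3 -c "
from h import *
goto([.5642,-.1943,.16],171.9)
s,T=tool(); d=vision.read_camera('wrist'); cv2.imwrite('pics/w1.png',d['color']); print(d['K'].tolist(), np.round(d['T_tool_cam'],3).tolist())"
```

```text
t 1.82 shift cm [ 0.12  0.08 -0.01] turn [-0.000e+00 -1.000e-02 -1.157e+01] pos [ 0.5651 -0.1954  0.1599] yaw 160.33 F [-0.1  0.   0.1] M [-0.02 -0.01 -0.01] op 1.001 ff 0.0 q6 -1.73
[[297.3186396354542, 0.0, 251.07473820517492], [0.0, 297.3186396354542, 192.15720474085293], [0.0, 0.0, 1.0]] [[-0.0, -0.958, -0.288, 0.075], [1.0, -0.0, 0.0, 0.0], [-0.0, -0.288, 0.958, -0.143], [0.0, 0.0, 0.0, 1.0]]
```

View pics/w1.png

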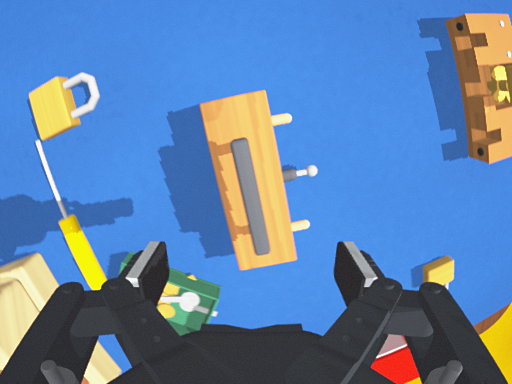

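The wrist view shows the rail whole: top corners about (201,104), (266,91), (297,260), (240,269), with the pull running from (238,140) to (262,253). The stud points right, toward the stile.

```bash
python3 -c "
from h import *
s,T=tool(); d=vision.read_camera('wrist')
g=cv2.cvtColor(d['color'],cv2.COLOR_BGR2HSV)[110:280,190:310]
m=((g[...,1]<70)&(g[...,2]<150)&(g[...,2]>50)).astype(np.uint8)
m=cv2.morphologyEx(m,cv2.MORPH_OPEN,np.ones((5,5)))
c=max(cv2.findContours(m,0,1)[0],key=cv2.contourArea); b=cv2.boxPoints(cv2.minAreaRect(c))+[190,110]
p=wray(d,T,b,.08);print(b.round().tolist(),p.round(4).tolist(),p.mean(0),[np.linalg.norm(p[i]-p[i-1]).round(3) for i in range(4)])
m=((g[...,0]<28)&(g[...,1]>80)&(g[...,2]>150))
p=wray(d,T,[[201,104],[266,91],[297,260],[240,269]],.04);print(p.round(4).tolist(),p.mean(0))
"
```

```text
Traceback (most recent call last):
ValueError: max() iterable argument is empty
```

```bash
python3 -c "
from h import *
s,T=tool(); d=vision.read_camera('wrist')
h=cv2.cvtColor(d['color'],cv2.COLOR_BGR2HSV); print(h[195,250],h[160,242])
g=h[125:265,205:300]
m=((g[...,1]<110)&(g[...,2]<150)).astype(np.uint8)
m=cv2.morphologyEx(m,cv2.MORPH_OPEN,np.ones((3,3)))
c=max(cv2.findContours(m,0,1)[0],key=cv2.contourArea); b=cv2.boxPoints(cv2.minAreaRect(c))+[205,125]
p=wray(d,T,b,.08);print(b.round().tolist(),p.round(4).tolist(),p.mean(0),[np.linalg.norm(p[i]-p[i-1]).round(3) for i in range(4)])
p=wray(d,T,[[201,104],[266,91],[297,260],[240,269]],.04);print(p.round(4).tolist(),p.mean(0))
"
```

```text
[110  20 153] [111  16 155]
[[226.0, 142.0], [240.0, 139.0], [260.0, 256.0], [246.0, 258.0]] [[0.5135, -0.1947, 0.08], [0.5154, -0.1843, 0.08], [0.612, -0.2025, 0.08], [0.6102, -0.2143, 0.08]] [ 0.56275417 -0.19894569  0.08      ] [np.float64(0.099), np.float64(0.011), np.float64(0.098), np.float64(0.012)]
[[0.4778, -0.2083, 0.04], [0.4868, -0.1514, 0.04], [0.6512, -0.1749, 0.04], [0.6411, -0.2326, 0.04]] [ 0.56422827 -0.19177066  0.04      ]
```

>>> arm_command(series=[0.1, 0.1, 2, 0, 0, -6, 0, 0.1, 0.1, 4, 0, 0, -11.6, 0, 0.1, 0.1, 6.5, 0, 0, -11.6, 0, 0.1, 0.1, 9, 0, 0, -11.6, 0, 0.1, 0.1, 10.6, 0, 0, -11.6, 0, 0.1, 0.1, 10.6, 0, 0, -11.6, 0.5, 0.1, 0.1, 10.6, 0, 0, -11.6, 1, 0.1, 0.1, 10.6, 0, 0, -11.6, 1, 0.1, 0.1, 10.6, 0, 0, -11.6, 1, 0.1, 0.1, 10.6, 0, 0, -11.6, 1], force=60)

```text
time: 2.8
eef_pos: [0.5653, -0.1958, 0.0563]
tcp_rot: [0.074, 0.997, -0.001, 0.002]
contact_force: [-0.1, -0.4, -0.2]
opening: 0.297
finger_force: 0.0
```

>>> arm_command(series=[0, 0, 0, 0, 0, 0, 1, 0, 0, 0, 0, 0, 0, 1])

```text
time: 2.97
eef_pos: [0.565, -0.1959, 0.0559]
tcp_rot: [0.073, 0.997, -0.001, 0.001]
contact_force: [-1.5, -2.2, 3.3]
opening: 0.151
finger_force: 59.5
```

```bash
python3 -c "
from h import *
goto([.535,-.015,.054],176)"
```

```text
t 2.97 shift cm [ 5.61 17.46  0.15] turn [-0.11  0.14 -4.39] pos [ 0.565  -0.1959  0.0559] yaw 171.61 F [-1.5 -2.2  3.3] M [-0.24  0.14  0.02] op 0.151 ff 59.5 q6 -1.93
```

>>> arm_command(series=[0.2, 0.8, 0, 0, 0, 0, 1, 0.7, 2.4, 0, 0, 0, 0, 1, 1.4, 4.6, 0, 0, 0, 0, 1, 2.1, 7, 0, 0, 0, -0.8, 1, 2.8, 9.4, 0, 0, 0, -1.6, 1, 3.5, 11.8, 0, 0, 0, -2.4, 1, 4.2, 14.2, 0, 0, 0, -3.2, 1, 4.9, 16.3, 0, 0, 0, -4.4, 1, 5.3, 17.6, 0, 0, 0, -4.4, 1, 5.4, 18, 0, 0, 0, -4.4, 1])

```text
time: 3.8
eef_pos: [0.5381, -0.0081, 0.0562]
tcp_rot: [0.034, 0.999, -0.001, 0.002]
contact_force: [-1.1, -7.6, 8.8]
opening: 0.151
finger_force: 61.7
```

```bash
python3 -c "
from h import *
goto([.538,-.01,.056],176)
d=vision.read_camera('top'); c=d['color'][150:240,180:300]; cv2.imwrite('pics/t2.png',cv2.resize(c,None,fx=6,fy=6,interpolation=cv2.INTER_CUBIC))
s,T=tool(); d=vision.read_camera('wrist'); cv2.imwrite('pics/w2.png',d['color'])"
```

```text
t 3.8 shift cm [ 0.   -0.19  0.02] turn [-0.13  0.2   0.14] pos [ 0.5381 -0.0081  0.0562] yaw 176.15 F [-1.1 -7.6  8.8] M [-1.55  0.04 -0.06] op 0.151 ff 61.7 q6 -1.7
```

View pics/t2.png

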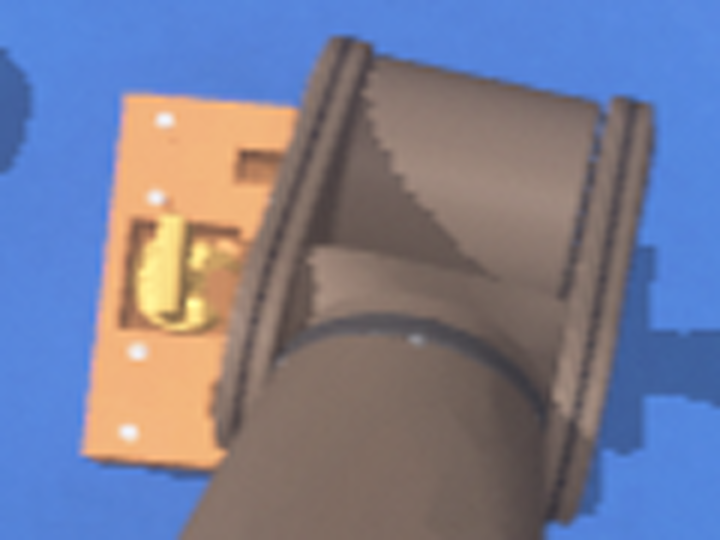

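View pics/w2.png

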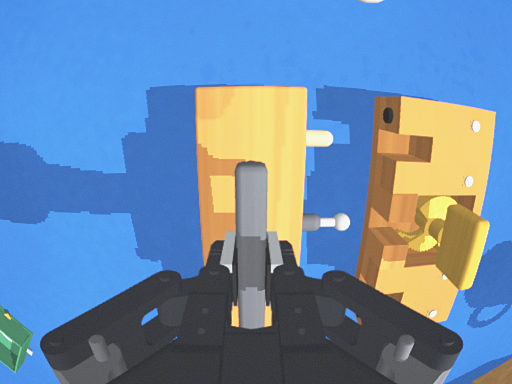

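Wrist view: rail gripped, dowel tip near (333,138), stud head (342,222). The stile's mating top edge starts at (398,97), with the notch at about (393-432,133-160).

```bash
python3 -c "
import cv2
c=cv2.imread('pics/w2.png')[75:265,290:512]; cv2.imwrite('pics/w2c.png',cv2.resize(c,None,fx=3.5,fy=3.1,interpolation=cv2.INTER_CUBIC)[:600,:800])"
```

```text
(no output)
```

View pics/w2c.png

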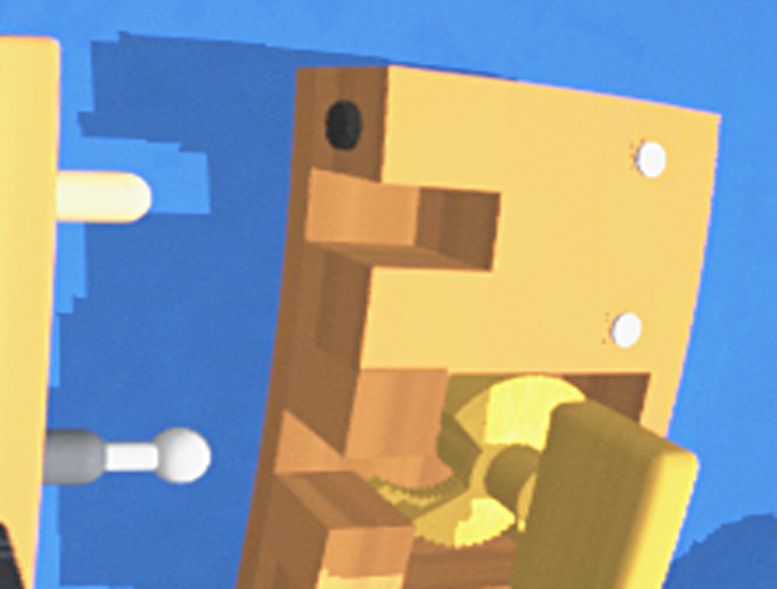

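The crop shows the stile's face edge (388,66), notch edges (382,182)/(370,266), throat edges (345,455)/(325,527), dowel tip (152,197) and stud head (184,455), all in crop pixels.

```bash
python3 -c "
from h import *
s,T=tool(); d=vision.read_camera('wrist')
f=lambda L:np.array(L)/[3.5,3.1]+[290,75]
S=wray(d,T,f([[388,66],[720,115],[382,182],[370,266],[345,455],[325,527]]),.04)
D=wray(d,T,np.r_[f([[58,40]]),[[197,88]]],.04)
E=wray(d,T,f([[152,197],[58,196],[184,455],[45,456]]),.02)
for n,p in (('S',S),('D',D),('E',E)):print(n,p[:,:2].round(4).tolist())
n=(S[2]+S[3])/2; t=(S[4]+S[5])/2
for w in (S[0],S[2],S[3],S[4]):print('yaw',np.degrees(np.arctan2(*(S[5]-w)[[1,0]])))
print('corner-notch',np.linalg.norm(n-S[0]),np.linalg.norm(t-n), 'face edge yaw x end',np.degrees(np.arctan2(*(S[1]-S[0])[[1,0]])))
print('rail end yaw',np.degrees(np.arctan2(*(D[0]-D[1])[[1,0]])),np.linalg.norm(D[0]-D[1]),'dowel-stud axis',np.degrees(np.arctan2(*(E[3]-E[1])[[1,0]])),np.linalg.norm(E[3]-E[1]))
goto([.538,-.01,.056],176)
a=np.radians(-4);x=np.array([np.cos(a),np.sin(a),0])
print('along stile x: stud head-throat',(E[2]-t)@x,'collar',(E[3]-t)@x,'dowel-notch',(E[0]-n)@x,'gap',(t-D[0])@[-x[1],x[0],0])
"
```

```text
S [[0.4602, 0.0833], [0.4661, 0.164], [0.482, 0.082], [0.498, 0.0802], [0.5365, 0.0782], [0.5525, 0.0759]]
D [[0.456, 0.0273], [0.4521, -0.0304]]
E [[0.4865, 0.0467], [0.4856, 0.0297], [0.5424, 0.0535], [0.5403, 0.0262]]
yaw -4.56760467812598
yaw -4.926722717137217
yaw -4.456354914017471
yaw -8.122502292803771
corner-notch 0.029865291249166544 0.05460822408798568 face edge yaw x end 85.87673021046064
rail end yaw 86.14055051727692 0.05787871228092362 dowel-stud axis -3.667326244807029 0.05474732918009661
t 3.95 shift cm [-0.01 -0.16 -0.02] turn [0.04 0.11 0.01] pos [ 0.538  -0.0084  0.0558] yaw 176.01 F [-0.9  0.6  6.3] M [0.23 0.07 0.14] op 0.151 ff 61.6 q6 -1.71
along stile x: stud head-throat -0.0004603723946738649 collar -0.0006722818718507251 dowel-notch -0.0011019633564049104 gap 0.05577085991570917
```

>>> arm_command(series=[-0.1, 0.8, 0, 0, 0, 0.3, 1, -0.1, 1.6, 0, 0, 0, 0.3, 1, -0.1, 2.3, 0, 0, 0, 0.3, 1, -0.1, 2.9, 0, 0, 0, 0.3, 1, -0.1, 3.4, 0, 0, 0, 0.3, 1, -0.1, 3.8, 0, 0, 0, 0.3, 1, -0.1, 4.2, 0, 0, 0, 0.3, 1, -0.1, 4.5, 0, 0, 0, 0.3, 1, -0.1, 4.8, 0, 0, 0, 0.3, 1, -0.1, 4.8, 0, 0, 0, 0.3, 1])

```text
time: 4.78
eef_pos: [0.5425, 0.0375, 0.056]
tcp_rot: [0.037, 0.999, -0.001, 0.001]
contact_force: [-2.1, -6.2, 8.4]
opening: 0.147
finger_force: 61.7
```

>>> arm_command(series=[0, 0.2, 0, 0, 0, 0, 1, 0, 0.4, 0, 0, 0, 0, 1, 0, 0.6, 0, 0, 0, 0, 1, 0, 0.7, 0, 0, 0, 0, 1, 0, 0.7, 0, 0, 0, 0, 1])

```text
time: 5.2
eef_pos: [0.5429, 0.0437, 0.0562]
tcp_rot: [0.037, 0.999, -0.002, 0.001]
contact_force: [-2.7, -8.9, 9.3]
opening: 0.149
finger_force: 61.9
```

```bash
python3 -c "
from h import *
goto([.538,-.01,.056],176)
d=vision.read_camera('side'); c=d['color'][130:290,205:325]; cv2.imwrite('pics/s3.png',cv2.resize(c,None,fx=3.7,fy=3.7,interpolation=cv2.INTER_CUBIC))
s,T=tool(); d=vision.read_camera('wrist'); c=d['color'][70:300,190:400];cv2.imwrite('pics/w3.png',cv2.resize(c,None,fx=2.6,fy=2.6,interpolation=cv2.INTER_CUBIC))"
```

```text
t 5.2 shift cm [ 0.09 -5.4   0.04] turn [-0.23  0.07 -0.26] pos [0.5429 0.0437 0.0562] yaw 175.74 F [-2.7 -8.9  9.3] M [-1.42  0.41 -0.01] op 0.149 ff 61.9 q6 -1.6
```

View pics/w3.png

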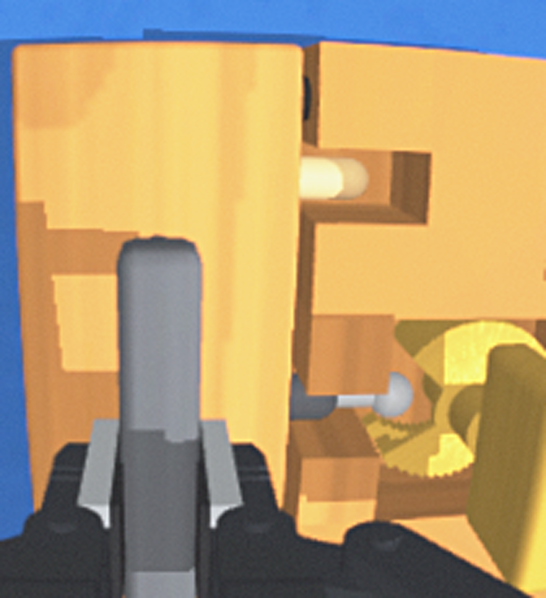

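The rail is square. The dowel is in its notch (y≈178), the stud is in the throat (395,395), and there is a gap of about 3.5 mm. I'll push a bit more.

>>> arm_command(series=[0, 0.1, 0, 0, 0, 0, 1, 0, 0.2, 0, 0, 0, 0, 1, 0, 0.3, 0, 0, 0, 0, 1, 0, 0.4, 0, 0, 0, 0, 1, 0, 0.4, 0, 0, 0, 0, 1, 0, 0.4, 0, 0, 0, 0, 1])

```text
time: 5.8
eef_pos: [0.5432, 0.0466, 0.0564]
tcp_rot: [0.037, 0.999, -0.003, 0.0]
contact_force: [-3.7, -10.8, 11.4]
opening: 0.152
finger_force: 62.0
```

```bash
python3 -c "
from h import *
goto([.538,-.01,.056],176)
s,T=tool(); d=vision.read_camera('wrist'); c=d['color'][70:300,190:400];cv2.imwrite('pics/w4.png',cv2.resize(c,None,fx=2.6,fy=2.6,interpolation=cv2.INTER_CUBIC))"
```

```text
t 5.8 shift cm [ 0.11 -5.69  0.07] turn [-0.36  0.07 -0.21] pos [0.5432 0.0466 0.0564] yaw 175.79 F [ -3.7 -10.8  11.4] M [-2.03  0.47  0.04] op 0.152 ff 62.0 q6 -1.59
```

View pics/w4.png

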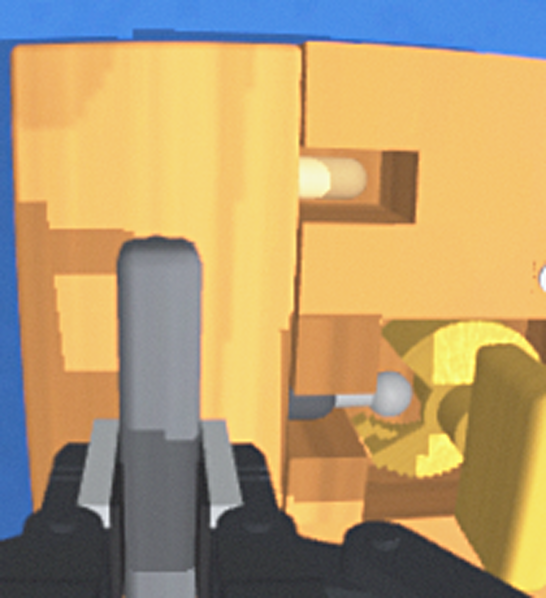

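Gap is now about 1–1.5 mm, with dowel and stud seated. Releasing and lifting.

>>> arm_command(series=[0, 0, 0, 0, 0, 0, 0.6, 0, 0, 0, 0, 0, 0, 0.5, 0, 0, 0, 0, 0, 0, 0.5, 0, 0, 0, 0, 0, 0, 0.5, 0, 0, -1, 0, 0, 0, 0.5, 0, 0, -3, 0, 0, 0, 0.5, 0, 0, -6, 0, 0, 0, 0.5, 0, 0, -9, 0, 0, 0, 0.5, 0, 0, -9, 0, 0, 0, 0.5])

```text
time: 6.6
eef_pos: [0.5464, 0.0499, 0.1519]
tcp_rot: [0.037, 0.999, -0.0, 0.006]
contact_force: [1.1, -0.6, 0.6]
opening: 0.504
finger_force: 0.0
```

```bash
python3 -c "
from h import *
goto([.5478,.121,.145],175.8)
s,T=tool(); d=vision.read_camera('wrist'); c=d['color'];cv2.imwrite('pics/w5.png',c[:,:])"
```

```text
t 6.6 shift cm [0.4  7.1  0.68] turn [ 0.01  0.7  -0.09] pos [0.5464 0.0499 0.1519] yaw 175.71 F [ 1.1 -0.6  0.6] M [-0.04 -0.05  0.  ] op 0.504 ff 0.0 q6 -1.59
```

View pics/w5.png

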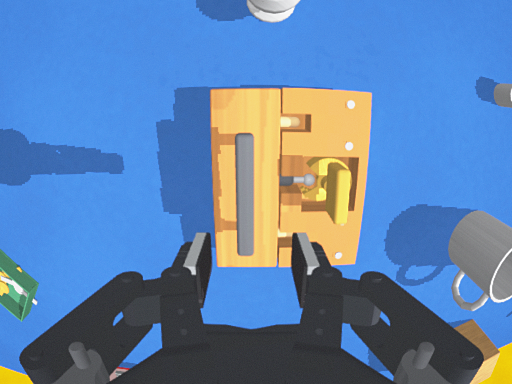

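The wrist view shows the joint nearly closed. The wing runs from about (338,165) to (341,222), and the stile corners are (281,88), (371,93), (356,264), (279,266).

```bash
python3 -c "
from h import *
s,T=tool(); d=vision.read_camera('wrist')
p=wray(d,T,[[281,88],[371,93],[356,264],[279,266]],.04);print(p.round(4).tolist(),p.mean(0))
h=cv2.cvtColor(d['color'],cv2.COLOR_BGR2HSV)[150:230,285:365]
m=((h[...,0]>=21)&(h[...,0]<33)&(h[...,1]>120)&(h[...,2]>120)).astype(np.uint8)
print('\n'.join(''.join('.#'[v] if v==0 else chr(65+min(25,int(h[i,j,2])//10)) for j,v in enumerate(m[i])) for i in range(0,80,3)))
goto([.5478,.121,.145],175.8)
"
```

```text
[[0.4588, 0.0821, 0.04], [0.4646, 0.162, 0.04], [0.6324, 0.152, 0.04], [0.6253, 0.0722, 0.04]] [0.54528237 0.11705237 0.04      ]
................................................................................
................................................................................
................................................................................
................................................................................
..........................PPP......XYZZZYYYYYYYYYYYZZYX.........................
.......................OPPQ.......ZYYYYYYYYZY..........YZZZ.....................
..........................Q.....V.ZYYYYYYYZ.....PP.Q..Q....YZZ..................
............................VVVVVWZYYYYYYZZ..O.OO...PQ........WY................
...............................VVWZY...Y..Z..O.O.......XYYYYYYYYYY..............
...................................WXXXXYZX.NOO.N..N..WYYYYYYYYYYZZ.............
.................................Q....R.P...NO..OO..Q.WYYYYYYYYYYZY.............
..................................W......PP.........R.XYYYYYYYYYYZW............
[... 676 characters left out ...]
...............N...O.N.N...YYYYYYYYYYZ................
YYY.............................................N...XYYYYYYYYYYZ................
....................................................XYYYYYYYYYYY................
...............................................N.O..YYYYYYYYYYYY................
...................................................WYYYYYYYYYYY.................
...................................................WYYYYYYYYYYY.................
................................................................................
t 6.7 shift cm [0.09 7.11 0.16] turn [ 0.01  0.23 -0.1 ] pos [0.5434 0.05   0.1466] yaw 175.7 F [-0.2 -0.7 -0.7] M [-0.03  0.03 -0.04] op 0.498 ff 0.0 q6 -1.59
```

```bash
python3 -c "
from h import *
s,T=tool(); d=vision.read_camera('wrist')
h=cv2.cvtColor(d['color'],cv2.COLOR_BGR2HSV)[165:240,331:360]
m=((h[...,0]>=21)&(h[...,0]<33)&(h[...,1]>120)&(h[...,2]>225)).astype(np.uint8)
c=max(cv2.findContours(m,0,1)[0],key=cv2.contourArea); b=cv2.boxPoints(cv2.minAreaRect(c))+[331,165]
p=wray(d,T,b,.08);print(b.round(1).tolist(),p.round(4).tolist(),p.mean(0),[np.linalg.norm(p[i]-p[i-1]).round(4) for i in range(4)])
p=wray(d,T,[[281,88],[371,93],[356,264],[279,266]],.04);print(p.mean(0))
goto([p.mean(0)[0]+.0004,p.mean(0)[1]+.005,.145],175.8)
"
```

```text
[[336.5, 229.9], [340.2, 175.3], [352.3, 176.2], [348.6, 230.7]] [[0.5685, 0.1167, 0.08], [0.5242, 0.1189, 0.08], [0.5254, 0.1285, 0.08], [0.5703, 0.127, 0.08]] [0.54709146 0.1227832  0.08      ] [np.float64(0.0104), np.float64(0.0444), np.float64(0.0098), np.float64(0.0449)]
[0.54223408 0.11659685 0.04      ]
t 6.75 shift cm [ 0.49  7.14 -0.03] turn [ 0.01  0.02 -0.1 ] pos [0.5422 0.0501 0.1447] yaw 175.7 F [ 0.1 -0.7 -0.8] M [-0.01  0.04 -0.  ] op 0.498 ff 0.0 q6 -1.59
```

>>> arm_command(series=[0, 2.4, 0, 0, 0, 0, 0.5, 0, 4.8, 0, 0, 0, 0, 0.5, 0, 6.6, 1, 0, 0, 0, 0.5, 0, 7.2, 3, 0, 0, 0, 0.5, 0, 7.2, 5.5, 0, 0, 0, 0.5, 0, 7.2, 8, 0, 0, 0, 0.5, 0, 7.2, 9.2, 0, 0, 0, 0.5, 0, 7.2, 9.6, 0, 0, 0, 0.5, 0, 7.2, 9.6, 0, 0, 0, 0.5, 0, 7.2, 9.6, 0, 0, 0, 0.5])

```text
time: 7.58
eef_pos: [0.5481, 0.1215, 0.0488]
tcp_rot: [0.038, 0.999, 0.0, 0.0]
contact_force: [-0.2, -1.0, -0.2]
opening: 0.498
finger_force: 0.0
```

```bash
python3 -c "
from h import *
goto([.547,.122,.049],176)
"
```

```text
t 7.58 shift cm [ 0.12  0.04 -0.02] turn [ 0.01  0.02 -0.33] pos [0.5481 0.1215 0.0488] yaw 175.67 F [-0.2 -1.  -0.2] M [ 0.01  0.02 -0.06] op 0.498 ff 0.0 q6 -1.46
```

Position is good. Closing on the wing with moderate force.

>>> arm_command(series=[0, 0, 0, 0, 0, 0, 0.7, 0, 0, 0, 0, 0, 0, 1, 0, 0, 0, 0, 0, 0, 1, 0, 0, 0, 0, 0, 0, 1, 0, 0, 0, 0, 0, 0, 1, 0, 0, 0, 0, 0, 0, 1], force=60)

```text
time: 8.08
eef_pos: [0.5488, 0.1215, 0.05]
tcp_rot: [0.038, 0.999, 0.0, 0.001]
contact_force: [-1.2, 0.0, 6.7]
opening: 0.129
finger_force: 59.0
```

```bash
python3 -c "
from h import *
goto([.547,.122,.049],176)
"
```

```text
t 8.08 shift cm [0.18 0.03 0.1 ] turn [ 0.01  0.14 -0.33] pos [0.5488 0.1215 0.05  ] yaw 175.67 F [-1.2  0.   6.7] M [-0.09  0.17 -0.08] op 0.129 ff 59.0 q6 -1.46
```

>>> arm_command(series=[0, 0, 0, 0, 0, 3, 1, 0, 0, 0, 0, 0, 6, 1, 0, 0, 0, 0, 0, 9, 1, 0, 0, 0, 0, 0, 12, 1, 0, 0, 0, 0, 0, 15, 1, 0, 0, 0, 0, 0, 18, 1, 0, 0, 0, 0, 0, 21, 1, 0, 0, 0, 0, 0, 24, 1, 0, 0, 0, 0, 0, 24, 1])

```text
time: 8.83
eef_pos: [0.5489, 0.1216, 0.05]
tcp_rot: [0.245, 0.969, 0.0, 0.001]
contact_force: [-1.5, 0.1, 6.1]
opening: 0.127
finger_force: 59.1
```

```bash
python3 -c "
from h import *
goto([.547,.122,.049],176)
"
```

```text
t 8.83 shift cm [ 0.18 -0.05  0.1 ] turn [  0.04   0.14 -24.4 ] pos [0.5489 0.1216 0.05  ] yaw 151.6 F [-1.5  0.1  6.1] M [-0.07  0.19 -0.12] op 0.127 ff 59.1 q6 -1.04
```

>>> arm_command(series=[0, 0, 0, 0, 0, 2, 1, 0, 0, 0, 0, 0, 4, 1, 0, 0, 0, 0, 0, 6, 1, 0, 0, 0, 0, 0, 8, 1, 0, 0, 0, 0, 0, 10, 1, 0, 0, 0, 0, 0, 10, 1])

```text
time: 9.33
eef_pos: [0.5489, 0.1216, 0.05]
tcp_rot: [0.328, 0.945, 0.0, 0.001]
contact_force: [-0.8, -0.4, 6.0]
opening: 0.133
finger_force: 59.1
```

```bash
python3 -c "
from h import *
goto([.547,.122,.049],176)
"
```

```text
t 9.33 shift cm [ 0.17 -0.08  0.1 ] turn [  0.04   0.15 -34.34] pos [0.5489 0.1216 0.05  ] yaw 141.66 F [-0.8 -0.4  6. ] M [-0.11  0.19 -0.01] op 0.133 ff 59.1 q6 -0.86
```

>>> arm_command(series=[0, 0, 0, 0, 0, 2, 1, 0, 0, 0, 0, 0, 4, 1, 0, 0, 0, 0, 0, 5, 1, 0, 0, 0, 0, 0, 5, 1])

```text
time: 9.67
eef_pos: [0.5489, 0.1216, 0.05]
tcp_rot: [0.369, 0.929, 0.0, 0.001]
contact_force: [-1.2, -0.9, 5.0]
opening: 0.131
finger_force: 59.2
```

```bash
cat > m.py <<'E'
from h import *
goto([.547,.122,.049],176)
L=[]
for i in range(6):
    s=telemetry.get_state(); L.append([s['time'],s['wrist_torque'][2],s['joint_efforts'][5]]); vision.read_camera('side')
print(np.round(L,3).tolist())
E
python3 m.py
```

```text
t 9.67 shift cm [ 0.16 -0.1   0.1 ] turn [  0.05   0.14 -39.29] pos [0.5489 0.1216 0.05  ] yaw 136.71 F [-1.2 -0.9  5. ] M [-0.11  0.2   0.05] op 0.131 ff 59.2 q6 -0.78
[[9.667, 0.052, 0.144], [9.717, 0.055, 0.068], [9.767, 0.057, 0.058], [9.817, 0.044, 0.059], [9.867, 0.058, 0.06], [9.917, 0.05, 0.06]]
```

>>> arm_command(series=[0, 0, 0, 0, 0, 1.5, 1, 0, 0, 0, 0, 0, 3, 1, 0, 0, 0, 0, 0, 4.5, 1, 0, 0, 0, 0, 0, 6, 1])

```text
time: 10.3
eef_pos: [0.5489, 0.1216, 0.05]
tcp_rot: [0.417, 0.909, 0.0, 0.001]
contact_force: [0.0, 0.6, 5.4]
opening: 0.134
finger_force: 59.4
```

```bash
python3 m.py
```

```text
t 10.3 shift cm [ 0.16 -0.11  0.1 ] turn [  0.05   0.15 -45.29] pos [0.5489 0.1216 0.05  ] yaw 130.7 F [0.  0.6 5.4] M [-0.07  0.2   0.27] op 0.134 ff 59.4 q6 -0.67
[[10.3, 0.274, 0.069], [10.35, 0.129, 0.213], [10.4, 0.07, 0.134], [10.45, 0.076, 0.069], [10.5, 0.002, 0.065], [10.55, 0.082, 0.066]]
```

>>> arm_command(series=[0, 0, 0, 0, 0, 1, 1, 0, 0, 0, 0, 0, 2, 1, 0, 0, 0, 0, 0, 3, 1, 0, 0, 0, 0, 0, 3, 1])

```text
time: 10.93
eef_pos: [0.5489, 0.1216, 0.05]
tcp_rot: [0.44, 0.898, 0.0, 0.001]
contact_force: [0.7, 0.0, 5.9]
opening: 0.123
finger_force: 59.3
```

```bash
python3 m.py
```

```text
t 10.93 shift cm [ 0.15 -0.12  0.1 ] turn [  0.05   0.15 -48.25] pos [0.5489 0.1216 0.05  ] yaw 127.75 F [0.7 0.  5.9] M [-0.07  0.17  0.19] op 0.123 ff 59.3 q6 -0.62
[[10.933, 0.189, 0.246], [10.983, 0.13, 0.177], [11.033, 0.161, 0.166], [11.083, 0.159, 0.168], [11.133, 0.181, 0.168], [11.183, 0.166, 0.168]]
```

>>> arm_command(series=[0, 0, 0, 0, 0, 1, 1, 0, 0, 0, 0, 0, 2, 1, 0, 0, 0, 0, 0, 3, 1, 0, 0, 0, 0, 0, 3, 1])

```text
time: 11.57
eef_pos: [0.5489, 0.1215, 0.0499]
tcp_rot: [0.464, 0.886, 0.0, 0.001]
contact_force: [-0.8, 0.4, 5.1]
opening: 0.13
finger_force: 59.4
```

```bash
python3 m.py
```

```text
t 11.57 shift cm [ 0.14 -0.13  0.09] turn [ 5.000e-02  1.500e-01 -5.124e+01] pos [0.5489 0.1215 0.0499] yaw 124.76 F [-0.8  0.4  5.1] M [-0.07  0.11  0.29] op 0.13 ff 59.4 q6 -0.57
[[11.567, 0.288, 0.305], [11.617, 0.24, 0.236], [11.667, 0.244, 0.225], [11.717, 0.277, 0.226], [11.767, 0.271, 0.226], [11.817, 0.261, 0.226]]
```

>>> arm_command(series=[0, 0, 0, 0, 0, 0.7, 1, 0, 0, 0, 0, 0, 1.4, 1, 0, 0, 0, 0, 0, 2, 1, 0, 0, 0, 0, 0, 2, 1])

```text
time: 12.2
eef_pos: [0.5489, 0.1215, 0.05]
tcp_rot: [0.479, 0.878, 0.0, 0.001]
contact_force: [-1.4, 0.6, 5.0]
opening: 0.128
finger_force: 59.6
```

```bash
python3 m.py
```

```text
t 12.2 shift cm [ 0.14 -0.14  0.1 ] turn [ 5.000e-02  1.600e-01 -5.321e+01] pos [0.5489 0.1215 0.05  ] yaw 122.79 F [-1.4  0.6  5. ] M [-0.05  0.16  0.3 ] op 0.128 ff 59.6 q6 -0.53
[[12.2, 0.296, 0.328], [12.25, 0.291, 0.287], [12.3, 0.244, 0.275], [12.35, 0.279, 0.272], [12.4, 0.234, 0.272], [12.45, 0.295, 0.271]]
```

>>> arm_command(series=[0, 0, 0, 0, 0, 0.7, 1, 0, 0, 0, 0, 0, 1.4, 1, 0, 0, 0, 0, 0, 2, 1, 0, 0, 0, 0, 0, 2, 1])

```text
time: 12.83
eef_pos: [0.549, 0.1215, 0.05]
tcp_rot: [0.494, 0.869, 0.0, 0.001]
contact_force: [-1.1, 0.4, 5.1]
opening: 0.131
finger_force: 59.7
```

```bash
python3 m.py
```

```text
t 12.83 shift cm [ 0.14 -0.15  0.1 ] turn [  0.06   0.17 -55.2 ] pos [0.549  0.1215 0.05  ] yaw 120.8 F [-1.1  0.4  5.1] M [-0.08  0.21  0.33] op 0.131 ff 59.7 q6 -0.5
[[12.833, 0.331, 0.371], [12.883, 0.329, 0.33], [12.933, 0.317, 0.323], [12.983, 0.354, 0.323], [13.033, 0.324, 0.323], [13.083, 0.295, 0.323]]
```

>>> arm_command(series=[0, 0, 0, 0, 0, 0.8, 1, 0, 0, 0, 0, 0, 1.6, 1, 0, 0, 0, 0, 0, 2.4, 1, 0, 0, 0, 0, 0, 2.4, 1])

```text
time: 13.47
eef_pos: [0.549, 0.1215, 0.05]
tcp_rot: [0.512, 0.859, 0.0, 0.001]
contact_force: [-0.2, 0.4, 5.6]
opening: 0.134
finger_force: 59.7
```

```bash
python3 m.py
```

```text
t 13.47 shift cm [ 0.14 -0.15  0.1 ] turn [ 5.00e-02  1.60e-01 -5.76e+01] pos [0.549  0.1215 0.05  ] yaw 118.4 F [-0.2  0.4  5.6] M [-0.05  0.15  0.36] op 0.134 ff 59.7 q6 -0.46
[[13.467, 0.358, 0.396], [13.517, 0.288, 0.34], [13.567, 0.319, 0.331], [13.617, 0.4, 0.331], [13.667, 0.386, 0.332], [13.717, 0.325, 0.332]]
```

>>> arm_command(series=[0, 0, 0, 0, 0, 0, 1, 0, 0, 0, 0, 0, 0, 1, 0, 0, 0, 0, 0, 0.7, 1, 0, 0, 0, 0, 0, 1.4, 1, 0, 0, 0, 0, 0, 1.4, 1], force=100)

```text
time: 14.18
eef_pos: [0.549, 0.1215, 0.0501]
tcp_rot: [0.522, 0.853, 0.0, 0.001]
contact_force: [-0.2, 0.1, 5.9]
opening: 0.123
finger_force: 97.2
```

```bash
python3 m.py
```

```text
t 14.18 shift cm [ 0.14 -0.16  0.11] turn [ 5.000e-02  1.700e-01 -5.899e+01] pos [0.549  0.1215 0.0501] yaw 117.01 F [-0.2  0.1  5.9] M [-0.05  0.18  0.29] op 0.123 ff 97.2 q6 -0.43
[[14.183, 0.285, 0.395], [14.233, 0.412, 0.352], [14.283, 0.293, 0.346], [14.333, 0.343, 0.347], [14.383, 0.335, 0.347], [14.433, 0.361, 0.347]]
```

```bash
python3 -c "
from h import *
a=vision.read_camera('side')['color'][135:275,215:310]; b=vision.read_camera('wrist')['color']
a=cv2.resize(a,None,fx=4,fy=4,interpolation=cv2.INTER_CUBIC)[:560,:]; b=cv2.resize(b[40:320,60:270],None,fx=2,fy=2,interpolation=cv2.INTER_CUBIC)
cv2.imwrite('pics/j.png',np.hstack([a,b])); print(a.shape,b.shape)"
```

```text
(560, 380, 3) (560, 420, 3)
```

View pics/j.png

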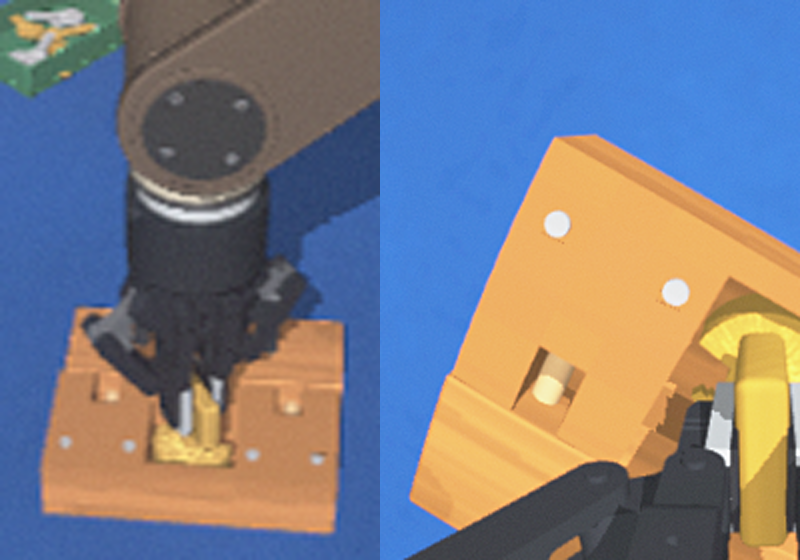

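The faces look closed, with no dark line at the joint around (455,380)–(520,410), and the moving torque is about 0.4 N m. Releasing and lifting.

>>> arm_command(series=[0, 0, 0, 0, 0, 0, 0.7, 0, 0, 0, 0, 0, 0, 0.5, 0, 0, 0, 0, 0, 0, 0.5, 0, 0, 0, 0, 0, 0, 0.5, 0, 0, -1, 0, 0, 0, 0.5, 0, 0, -3, 0, 0, 0, 0.5, 0, 0, -6, 0, 0, 0, 0.5, 0, 0, -9, 0, 0, 0, 0.5, 0, 0, -12, 0, 0, 0, 0.5, 0, 0, -12, 0, 0, 0, 0.5])

```text
time: 15.42
eef_pos: [0.5519, 0.1218, 0.1767]
tcp_rot: [0.523, 0.852, 0.004, 0.006]
contact_force: [1.4, 0.4, 1.0]
opening: 0.501
finger_force: 0.0
```

Run:
```python
from h import *
goto([.547,.122,.049],176)
s,T=tool(); d=vision.read_camera('wrist')
h=cv2.cvtColor(d['color'],cv2.COLOR_BGR2HSV)
m=((h[...,0]>=21)&(h[...,0]<33)&(h[...,1]>120)&(h[...,2]>225)).astype(np.uint8)
m=cv2.morphologyEx(m,cv2.MORPH_OPEN,np.ones((5,5)))
for c in cv2.findContours(m,0,1)[0]:
    b=cv2.boxPoints(cv2.minAreaRect(c));p=wray(d,T,b,.08)
    if np.linalg.norm(p.mean(0)[:2]-[.547,.122])<.03:
        e=max((p[1]-p[0],p[2]-p[1]),key=np.linalg.norm); print(p.mean(0),np.linalg.norm(e),np.degrees(np.arctan2(e[1],e[0])))
# wood profile at the joint
m=((h[...,0]<28)&(h[...,1]>80)&(h[...,2]>80)).astype(np.uint8)
c=max(cv2.findContours(m,0,1)[0],key=cv2.contourArea);b=cv2.boxPoints(cv2.minAreaRect(c));p=wray(d,T,b,.04)
print([np.linalg.norm(p[i]-p[i-1]).round(4) for i in range(4)])
```

```text
t 15.42 shift cm [ 0.31 -0.59 12.76] turn [  0.48   0.66 -59.11] pos [0.5519 0.1218 0.1767] yaw 116.89 F [1.4 0.4 1. ] M [-0.01 -0.04 -0.01] op 0.501 ff 0.0 q6 -0.43
[0.5524687  0.12861946 0.08      ] 0.04905212036510647 -62.137536885695006
[0.52801011 0.13951209 0.08      ] 0.007539126270699823 -63.70116193347008
[np.float64(0.1958), np.float64(0.1438), np.float64(0.1684), np.float64(0.1574)]
```

The wing stands at -62°, about 1.0 rad from open, and has stayed where I left it. Settling, then handing in.

>>> arm_command(series=[0, 0, 0, 0, 0, 0, 0.5, 0, 0, 0, 0, 0, 0, 0.5, 0, 0, 0, 0, 0, 0, 0.5, 0, 0, 0, 0, 0, 0, 0.5, 0, 0, 0, 0, 0, 0, 0.5, 0, 0, 0, 0, 0, 0, 0.5])

```text
time: 15.97
eef_pos: [0.5473, 0.1215, 0.1675]
tcp_rot: [0.523, 0.852, -0.0, -0.001]
contact_force: [-0.5, -0.1, 0.2]
opening: 0.501
finger_force: 0.0
```

```bash
python3 -c "
from plant import ctrl; print(ctrl.sign_off())"
```

```text
the job is handed in; nothing more can be done
None
```

I joined the rail to the stile and turned the cam about 1.0 rad clockwise to roughly 0.35–0.4 N m; the faces looked closed in the last picture, and I handed the job in at about 16 s (sign-off gave no verdict).

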